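# Unmould a flask and rack it

## Task

Swing the red hold-down bar well aside off the amber flask lying in the open steel mould, lift the flask out, and lay it down flat, not dropped, in the one empty bay of the wooden rack, between its rails and with its neck pointing the same way as the two flasks already there. Leave the bar swung aside, and do not shift the racked flasks or the standing bottle with the red cap.

Things in the scene. Friction and masses are not known exactly. Their poses are not given: they have to be found in the camera images.
- flask: amber glass flask, 149 mm long, lying flat: body 95 long (x -47.5 to 47.5) x 52 wide (y) x 40 thick (z 0 to 40), then a shoulder 36 wide and a round neck of 25 mm with a 32 mm lip, out to x = 101.5. Origin on the underside below the middle of the flat body; x points to the neck, z up. About 0.3 kg. Grip it across its width (along y) at the origin's x
- flask_neck (a point): centre of the flask's lip, 96.5 mm along x and 20 mm above the flask's origin
- mould: fixed open half-mould of dark steel, 235 x 125 x 50 mm (x -85 to 150, y -62.5 to 62.5). Origin on the table below the middle of the flask's body; cavity along x, neck channel to +x, floor at height 30, rim at 50, so the flask stands 20 mm proud; 3 mm clearance round it. Finger notches on both sides of the body (x -24 to 24, right through the walls) go down to height 35
- clamp (a joint): red hold-down bar that pivots level about an upright axis at clamp_pivot. 0: it lies along the mould over the flask's neck and shoulder, pointing to the mould's -x, and blocks the flask; grows as the bar swings to the mould's +y side, to its stop at 1.6 rad (square to the mould). Light friction, stays where left
- clamp_pivot (a point): the bar's pivot on the mould, at mould x 130, y 0, height 73 mm (underside of the bar). The bar is 18 mm wide, 8 mm thick and reaches 102 mm from the pivot
- clamp_knob (a point): middle of the upright black knob near the bar's free end, 22 mm across, 35 mm tall (17.5 mm above and below this point), 92 mm from the pivot; its foot is on the bar's top, 81 mm above the table
- tray: fixed plywood rack, 218 x 292 mm, floor 8 mm above the table, with three bays side by side along its y, 95 mm apart; a flask in a bay lies along x, neck to +x. Origin on the table below the middle of the middle bay. End strips are 18 mm high
- bay0 (a point): rack bay at y = -95 mm: point on the rack's floor where a flask's origin belongs; x is the way its neck points. Rails 14 mm high at y = +-33 to 39 (x 24 to 48 and -48 to -24), open between for the fingers; stop at x = -61. Two bays hold a flask; the empty one (it varies) shows a blue liner on its floor
- bay1 (a point): rack bay at y = 0 mm: point on the rack's floor where a flask's origin belongs; x is the way its neck points. Rails 14 mm high at y = +-33 to 39 (x 24 to 48 and -48 to -24), open between for the fingers; stop at x = -61. Two bays hold a flask; the empty one (it varies) shows a blue liner on its floor
- bay2 (a point): rack bay at y = 95 mm: point on the rack's floor where a flask's origin belongs; x is the way its neck points. Rails 14 mm high at y = +-33 to 39 (x 24 to 48 and -48 to -24), open between for the fingers; stop at x = -61. Two bays hold a flask; the empty one (it varies) shows a blue liner on its floor
- rack_flask_a: same make of amber glass flask as flask (flat body 95 x 52 x 40 mm, neck to +x), already lying in one of the rack's bays, neck towards the rack's +x; origin on the underside below the middle of the body, x along the neck, z up. Leave it alone
- rack_flask_b: same make of amber glass flask as flask (flat body 95 x 52 x 40 mm, neck to +x), already lying in one of the rack's bays, neck towards the rack's +x; origin on the underside below the middle of the body, x along the neck, z up. Leave it alone
- cap_bottle: standing clear bottle with a red cap, 52 mm across, 130 mm tall, origin at its foot. Leave it alone
Not all that is in view belongs to the job. Leave any green look-alike of the flask alone.

How it is judged (in metres and radians):
On the way, in this order (a step that is already met when the one before it is completed fails the run):
1. the hold-down bar is swung aside (more than 0.9 rad) (value of joint clamp above 0.9 rad), for 0.1 s.
2. the flask is lifted out, its underside above the mould's rim (z of flask in the frame of mould above 0.055 m), for 0.1 s.
3. the flask is lowered into a bay, still held, to within 12 mm of the floor (((x of flask in the frame of bay0 between -0.018 and 0.018 m and y of flask in the frame of bay0 between -0.01 and 0.01 m and z of flask in the frame of bay0 below 0.012 m and x of flask_neck in the frame of bay0 above 0.05 m) or (x of flask in the frame of bay1 between -0.018 and 0.018 m and y of flask in the frame of bay1 between -0.01 and 0.01 m and z of flask in the frame of bay1 below 0.012 m and x of flask_neck in the frame of bay1 above 0.05 m) or (x of flask in the frame of bay2 between -0.018 and 0.018 m and y of flask in the frame of bay2 between -0.01 and 0.01 m and z of flask in the frame of bay2 below 0.012 m and x of flask_neck in the frame of bay2 above 0.05 m)) and contact force between the fingers and flask above 0.5 N), for 0.02 s.
At the end, for the whole second after the job is handed in: Flask flat (within 0.08 rad) and still in the empty bay: origin within 18 mm along and 10 mm across of the bay point, under 5 mm above the floor, neck to the rack's +x; bar still swung aside over 0.9 rad; both racked flasks within 15 mm of their starts (((x of flask in the frame of bay0 between -0.018 and 0.018 m and y of flask in the frame of bay0 between -0.01 and 0.01 m and z of flask in the frame of bay0 below 0.005 m and x of flask_neck in the frame of bay0 above 0.05 m) or (x of flask in the frame of bay1 between -0.018 and 0.018 m and y of flask in the frame of bay1 between -0.01 and 0.01 m and z of flask in the frame of bay1 below 0.005 m and x of flask_neck in the frame of bay1 above 0.05 m) or (x of flask in the frame of bay2 between -0.018 and 0.018 m and y of flask in the frame of bay2 between -0.01 and 0.01 m and z of flask in the frame of bay2 below 0.005 m and x of flask_neck in the frame of bay2 above 0.05 m)) and angle between flask's own z axis and vertical below 0.08 rad and linear speed of flask below 0.02 m/s and value of joint clamp above 0.9 rad and distance of each of rack_flask_a, rack_flask_b from where it was at the start of the episode below 0.015 m); the robot touches nothing.
It fails at once if a racked flask is shifted by more than 15 mm (distance of any of rack_flask_a, rack_flask_b from where it was at the start of the episode above 0.015 m).
It fails at once if the red-capped bottle is shifted by more than 30 mm or knocked over (distance of cap_bottle from where it was at the start of the episode above 0.03 m or angle between cap_bottle's own z axis and vertical above 0.5 rad).
It also fails if it takes over 59 s, if anything falls off the work surface, if the arm or the gripper's body presses on something with over 40 N, if the wrist force passes 120 N, or if a joint passes its speed limit or range.

## Robot

A 6-joint arm with a two-finger parallel gripper is mounted at the origin on the work surface. World frame = base frame: x ahead of the robot, y to its left, z up, the work surface at z = 0. Lengths are in mm, angles in degrees, forces in N, time in s.
With the tool pointing down it reaches from about 325 to 875 mm from the base axis. Payload 4.4 kg.
Tool frame: the origin (TCP) lies at the very end of the fingers, on their centre line; the grasp point (between the pads) lies 19 mm behind it; z points along the fingers, y is the line along which they close (so a half turn about z gives the same grasp; the last joint's range is limited). The gripper opens to 85 mm and grips with 20 to 120 N. Pads are 22 mm wide; open, the fingers measure 114 mm over their backs; the gripper's body (76 mm by 85 mm) begins 54 mm behind the grasp point. The pads swing forward as they close: fully open they stand 13 mm farther back than shut.
Start: joints at [-80.415, 11.837, 88.321, -0, 79.842, -8.623], TCP at [179.662, -546.213, 231.282] pointing down, gripper open.
Joint ranges: [-156.59, 156.59], [-49.26, 127.26], [12.9, 141.05], [-63.56, 243.56], [4.71, 150.69], [-161.64, 161.64]. Speed limits (degrees/s): [159.86, 159.86, 180, 180, 180, 180].

## Interface

Orientations are given as a 3x3 rotation matrix whose columns are the frame's x, y, z axes.
In Python, from station import bot gives the robot as it stands.
- The arm moves only by the shell command python3 -m creep 'ROWS' [OPENING] [FORCE]. ROWS is JSON, a list of rows, each a list of 2 entries, a list of its own where there are three numbers: the shift along the tool's x, y, z in m, then the turn about the tool's z in degrees. In form: [[[x, y, z], spin], ...]. A call has 1 to 10 rows; each row shifts and turns the commanded pose from where the row before left it, along the tool's axes as they then stand; what a row does not reach is not made up. A row lasts 1/10 s, in which the tool goes at most 50 mm and 8.59 degrees, less where a joint would pass 70% of its speed; a pose out of reach is approached as far as the arm can. A call with a gripper value outside its range is refused whole. OPENING is the opening, from 0 (shut) to 1 (fully open), set as the call begins (- or left out, the last holds). The fingers move at their own pace and stop on an object; FORCE is the grip in N (left out, the last holds). Time passes only in rows, so rows that do not move let the fingers close. It gives the time, the measured TCP pose, the force, the opening and the grip force at its end, in the units of the state.
- bot.get_obs(): the state, without advancing time (a new reading comes with each control period).
- bot.grab_frame(name): name is "scene" or "top" or "wrist"; returns the picture (420x560x3 uint8, red, green, blue); there is no depth.
- bot.camera_params(name): a dict with "vertical_fov" (degrees; the focal length in pixels is half the picture's height over the tangent of half this angle, whatever the lens; pixels are square), "cx", "cy" (the principal point, pixels), "rvec" (rotation vector, rad) and "tvec" (3), from world to camera coordinates, as OpenCV has them; the wrist camera has in their place "mount" (4x4, takes a point from camera to tool coordinates, whose origin is the TCP and whose axes are the flange's). Camera axes: x right, y down, z forward; pixel columns grow to the right and rows downward; lengths in mm; the calibration is good to about 2 mm. A picture is of the moment at which its call begins: read the wrist's pose just before it. camera_params takes no time and is no camera call.
- bot.job_done(): hands the job in; it is judged then, once.
The state is a dict: "t": time; "q": joint angles; "qd": joint speeds; "joint_torque": joint torques, N m; "eef_pos": TCP position; "ee_rot": TCP orientation; "force": force on the tool from outside, world axes, zero at the start; "torque": the same for the moment, N m; "opening": finger opening in mm; "gripper_force": force on a finger pad.
Only numpy, scipy, OpenCV 4.12 (cv2) and the standard library are available. Lean on these libraries where they do the work, as an engineer would, in place of code of your own. Each camera call takes 0.05 s, during which the arm holds its last target. There are 200 camera calls.

## Working session

There is one attempt and no reset: what is moved stays moved. The work goes in short steps, Python scripts to look and compute and a shell command to move; the robot and the scene stay as the last step left them, time stands still between calls to the robot, and variables do not carry over. Pictures are saved under pics/ and viewed, at most 10 in all, crops included, and the job is handed in when it is done.

```bash
mkdir -p pics; ls
python3 - <<'E'
from station import bot
import cv2
o=bot.get_obs();print(o['t'],o['eef_pos'],o['ee_rot'],o['opening'])
for n in('scene','top'):
    print(n,bot.camera_params(n)); cv2.imwrite(f'pics/{n}0.png',bot.grab_frame(n)[:,:,::-1])
print(bot.camera_params('wrist'))
E
```

```text
pics
0.0 [ 179.53041071 -545.45310026  230.09696809] [[ 9.49922077e-01  3.12486627e-01 -3.94789048e-04]
 [ 3.12486690e-01 -9.49919370e-01  2.29351682e-03]
 [ 3.41675571e-04 -2.30202858e-03 -9.99997292e-01]] 85.43463226732815
scene {'vertical_fov': 47.352399184246764, 'cx': 277.75856840412985, 'cy': 213.1508662027395, 'rvec': array([ 2.39837675,  1.11346557, -0.28582564]), 'tvec': array([-419.8200187 , -253.25144378, 1484.01187245])}
top {'vertical_fov': 43.88065927630185, 'cx': 281.7817393728269, 'cy': 207.72745187854082, 'rvec': array([ 2.21259449, -2.15068458,  0.11118633]), 'tvec': array([  75.18624931,  543.55355873, 1685.38731832])}
{'vertical_fov': 70.68245798605426, 'cx': 278.96262854431745, 'cy': 211.06068508693878, 'mount': array([[-2.28323345e-04, -9.65016319e-01, -2.62189726e-01,
         6.68406573e+01],
       [ 9.99999875e-01, -3.37023213e-04,  3.69616249e-04,
        -4.83183710e-01],
       [-4.45049736e-04, -2.62189609e-01,  9.65016275e-01,
        -1.42574330e+02],
       [ 0.00000000e+00,  0.00000000e+00,  0.00000000e+00,
         1.00000000e+00]])}
```

View pics/scene0.png

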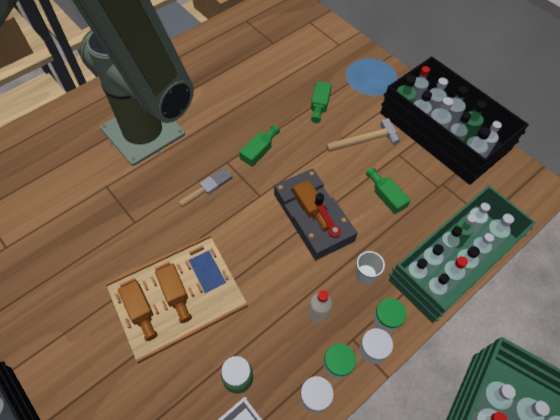

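View pics/top0.png

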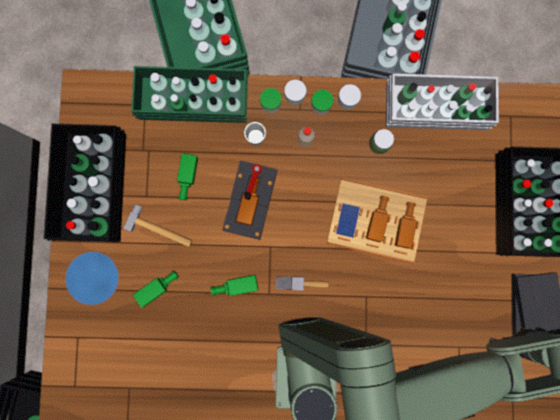

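```bash
python3 - <<'E'
import cv2
a=cv2.imread('pics/top0.png')[150:275,215:435]
cv2.imwrite('pics/topc.png',cv2.resize(a,None,fx=3.6,fy=3.6,interpolation=cv2.INTER_CUBIC))
E
cat > h.py <<'E'
import numpy as np,cv2
from station import bot
def cam(n,obs=None):
    p=bot.camera_params(n);f=210/np.tan(np.radians(p['vertical_fov']/2))
    K=np.array([[f,0,p['cx']],[0,f,p['cy']],[0,0,1]])
    if n=='wrist':
        M=np.array(p['mount']);T=np.eye(4);T[:3,:3]=obs['ee_rot'];T[:3,3]=obs['eef_pos'];W=np.linalg.inv(T@M)
        return K,W[:3,:3],W[:3,3]
    return K,cv2.Rodrigues(p['rvec'])[0],np.array(p['tvec'])
def ray(c,uv,z):
    K,R,t=c;d=R.T@np.linalg.solve(K,[uv[0],uv[1],1]);o=-R.T@t
    return o+d*(z-o[2])/d[2]
def proj(c,P):
    K,R,t=c;q=(K@(R@np.atleast_2d(P).T+t[:,None])).T
    return q[:,:2]/q[:,2:]
E
```

```text
(no output)
```

View pics/topc.png

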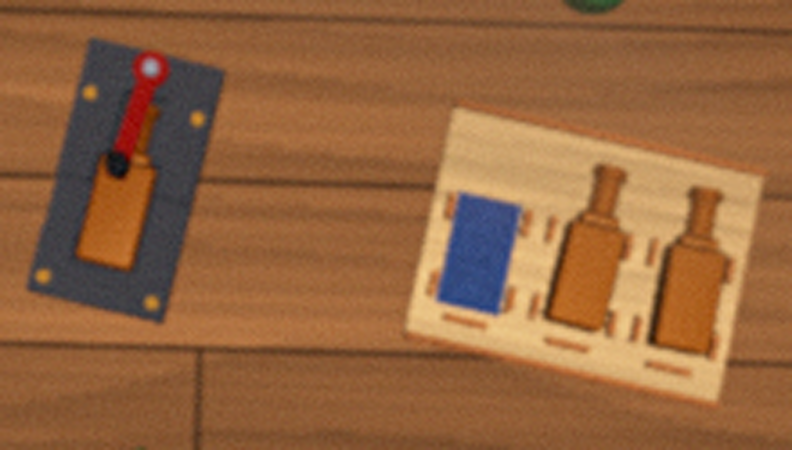

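```bash
cat >> h.py <<'E'
def rigid(local,pts):
    l=np.array(local,float);p=np.array(pts)[:,:2];a=l[:,0]+1j*l[:,1];b=p[:,0]+1j*p[:,1]
    am,bm=a.mean(),b.mean();s=np.sum((b-bm)*np.conj(a-am));th=np.angle(s);r=np.exp(1j*th)
    o=bm-am*r;print('origin',o.real.round(1),o.imag.round(1),'yaw',np.degrees(th).round(2),'res',np.abs(b-o-a*r).round(1))
    return o,th
E
python3 - <<'E'
from h import *
c=cam('top')
f=lambda L,z:[ray(c,(215+u/3.6-.36,150+v/3.6-.36),z) for u,v in L]
m=f([(90,40),(222,70),(162,322),(28,290)],50)
rk=f([(455,108),(763,176),(717,403),(405,333)],8)
print(np.round(m,0),np.round(rk,0))
rigid([(150,62.5),(150,-62.5),(-85,-62.5),(-85,62.5)],m)
rigid([(109,146),(109,-146),(-109,-146),(-109,146)],rk)
rigid([(0,0),(92,0)],[f([(150,67)],90)[0],f([(118,162)],116)[0]])
print(ray(c,(306,130),130))
E
```

```text
[[688. 232.  50.]
 [664. 112.  50.]
 [436. 159.  50.]
 [461. 279.  50.]] [[ 642. -104.    8.]
 [ 587. -390.    8.]
 [ 377. -349.    8.]
 [ 433.  -62.    8.]]
origin 530.5 202.2 yaw -11.65 res [2.2 1.5 1.5 1.7]
origin 510.0 -226.3 yaw -11.07 res [2.8 1.7 2.4 2.1]
origin 658.9 175.4 yaw 164.8 res [0.5 0.5]
[777.00452456  23.09101181 130.        ]
```

```bash
python3 -m creep '[[[0.042,-0.020,0],0],[[0.042,-0.020,0],0],[[0.042,-0.020,0],0],[[0.042,-0.020,0],0],[[0.042,-0.020,0],0],[[0.042,-0.020,0],0],[[0.042,-0.020,0],0],[[0.042,-0.020,0],0],[[0.042,-0.020,0],0]]' 
python3 -m creep '[[[0,0,0],-8.5],[[0,0,0],-8.5],[[0,0,0],-8.5],[[0,0,0],-8.5],[[0,0,0],-8.5],[[0,0,0],-8.5],[[0,0,0],-8.5],[[0,0,0],-8.5],[[0,0,0],-8.5],[[0,0,0],-8.5]]'
python3 -m creep '[[[0,0,0],-8.5],[[0,0,0],-8.5],[[0,0,0],-8.5],[[0,0,0],-8.5],[[0,0,0],-8.5],[[0,0,0],-8.5],[[0,0,0],-8.5],[[0,0,0],-6],[[0,0,0],0],[[0,0,0],0]]'
python3 - <<'E'
from h import *
import json
o=bot.get_obs();json.dump({k:np.array(o[k]).tolist() for k in('eef_pos','ee_rot')},open('rk.json','w'))
cv2.imwrite('pics/rk.png',cv2.resize(bot.grab_frame('wrist')[:,:,::-1],None,fx=1.4,fy=1.4,interpolation=cv2.INTER_CUBIC))
print(o['eef_pos'],o['ee_rot'],o['q'],o['t'])
E
```

```text
t: 1.0
eef_pos: [483.3, -255.4, 230.9]
ee_rot: [[0.95, 0.313, -0.001], [0.313, -0.95, 0.0], [-0.0, -0.0, -1.0]]
force: [0.4, -0.3, 0.7]
opening: 85.2
gripper_force: 0.0
t: 2.0
eef_pos: [482.1, -256.8, 230.6]
ee_rot: [[-0.234, 0.972, -0.001], [0.972, 0.234, 0.001], [0.001, -0.001, -1.0]]
force: [-0.3, -0.1, -0.5]
opening: 85.5
gripper_force: 0.0
t: 3.0
eef_pos: [482.2, -257.0, 230.9]
ee_rot: [[-0.98, 0.198, -0.001], [0.198, 0.98, 0.0], [0.001, 0.0, -1.0]]
force: [0.1, -0.5, 1.0]
opening: 85.2
gripper_force: 0.0
[ 482.24559552 -256.96026212  230.86793767] [[-9.80198426e-01  1.98016716e-01 -6.52872223e-04]
 [ 1.98016428e-01  9.80198584e-01  4.79972910e-04]
 [ 7.34987088e-04  3.41189265e-04 -9.99999672e-01]] [-3.71264797e+01  8.42691161e+00  9.23574516e+01 -6.63268810e-04
  7.92620600e+01 -1.15705357e+02] 3.0
```

View pics/rk.png

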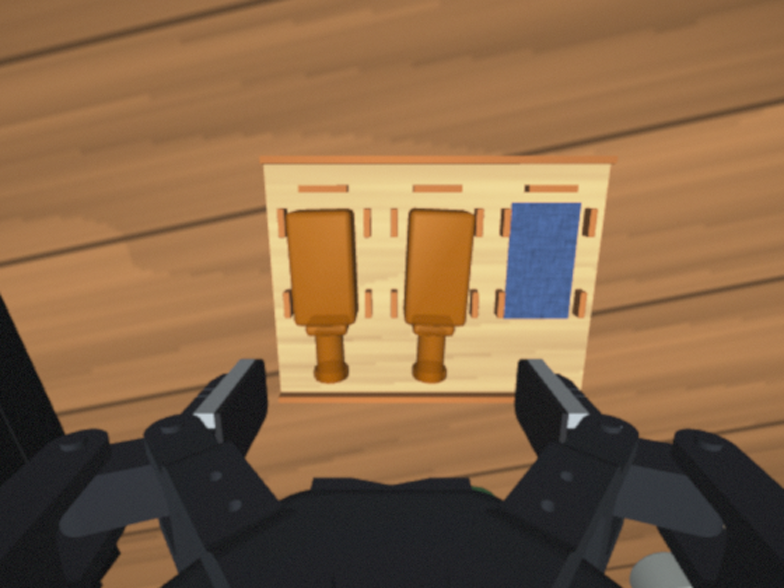

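Run:
```python
from h import *
import json
c=cam('wrist',json.load(open('rk.json')))
f=lambda L,z:[ray(c,(u/1.4-.14,v/1.4-.14),z) for u,v in L]
fl=f([(268,165),(610,163),(582,393),(281,393)],8)
print(np.round(fl,1)); o,th=rigid([(-109,-146),(-109,146),(109,146),(109,-146)],fl)
loc=lambda P:[(round(((p[0]+1j*p[1]-o)*np.exp(-1j*th)).real,1),round(((p[0]+1j*p[1]-o)*np.exp(-1j*th)).imag,1)) for p in P]
print('liner',loc(f([(512,203),(581,204),(574,318),(505,318)],8)))
print('flaskmid',loc(f([(409,210),(473,213),(467,325),(405,323)],48)),'flaskleft',loc(f([(288,211),(353,209),(357,325),(294,325)],48)))
print('stops z22',loc(f([(525,190),(578,190),(413,190),(463,190)],22)))
print('rails bay2 z22',loc(f([(503,209),(594,209),(499,291),(583,291),(591,237),(581,317)],22)))
```

```text
[[ 382.8 -341.6    8. ]
 [ 438.3  -59.4    8. ]
 [ 648.5  -99.5    8. ]
 [ 590.2 -387.4    8. ]]
origin 514.9 -222.0 yaw -11.4 res [4.1 2.5 2.4 2.8]
liner [(np.float64(-74.5), np.float64(64.3)), (np.float64(-73.6), np.float64(123.9)), (np.float64(29.7), np.float64(129.8)), (np.float64(29.7), np.float64(65.8))]
flaskmid [(np.float64(-71.1), np.float64(-26.0)), (np.float64(-68.8), np.float64(23.4)), (np.float64(22.5), np.float64(23.1)), (np.float64(20.7), np.float64(-28.3))] flaskleft [(np.float64(-70.4), np.float64(-119.3)), (np.float64(-71.9), np.float64(-69.2)), (np.float64(22.5), np.float64(-68.1)), (np.float64(22.4), np.float64(-120.4))]
stops z22 [(np.float64(-85.6), np.float64(70.2)), (np.float64(-85.5), np.float64(113.8)), (np.float64(-85.6), np.float64(-21.8)), (np.float64(-85.6), np.float64(19.3))]
rails bay2 z22 [(np.float64(-70.3), np.float64(53.2)), (np.float64(-70.2), np.float64(128.9)), (np.float64(0.2), np.float64(54.7)), (np.float64(0.2), np.float64(128.3)), (np.float64(-47.0), np.float64(129.3)), (np.float64(24.1), np.float64(129.4))]
```

```bash
python3 -m creep '[[[0.003,0.046,0],0],[[0.003,0.046,0],0],[[0.003,0.046,0],0],[[0.003,0.046,0],0],[[0.003,0.046,0],0],[[0.003,0.046,0],0],[[0.003,0.046,0],0],[[0.003,0.046,0],0],[[0.003,0.046,0],0],[[0.003,0.046,0],0]]' 
python3 -m creep '[[[0,0,0],0],[[0,0,0],0]]'
python3 - <<'E'
from h import *
import json
o=bot.get_obs();json.dump({k:np.array(o[k]).tolist() for k in('eef_pos','ee_rot')},open('md.json','w'))
cv2.imwrite('pics/md.png',cv2.resize(bot.grab_frame('wrist')[:,:,::-1],None,fx=1.4,fy=1.4,interpolation=cv2.INTER_CUBIC))
print(o['q'],o['t'])
E
```

```text
t: 4.05
eef_pos: [543.1, 201.8, 231.4]
ee_rot: [[-0.98, 0.197, 0.0], [0.197, 0.98, -0.0], [-0.0, -0.0, -1.0]]
force: [-0.2, -0.4, -0.2]
opening: 85.5
gripper_force: 0.0
t: 4.25
eef_pos: [542.8, 200.7, 230.9]
ee_rot: [[-0.981, 0.194, -0.001], [0.194, 0.981, -0.001], [0.0, -0.001, -1.0]]
force: [0.7, -0.6, 0.6]
opening: 84.8
gripper_force: 0.0
[ 1.17474161e+01  1.23333765e+01  8.77695301e+01 -3.33154812e-02
  7.99399324e+01 -6.70468590e+01] 4.25
```

View pics/md.png

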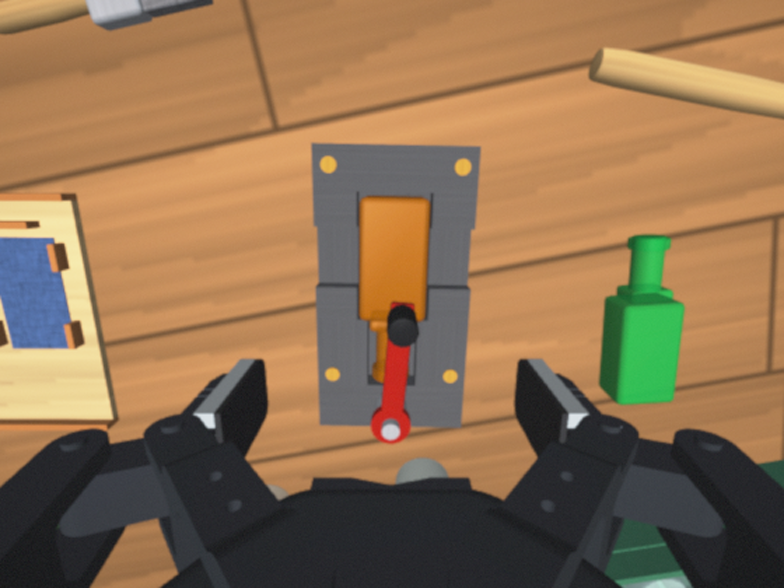

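Run:
```python
from h import *
import json
d=json.load(open('md.json'));c=cam('wrist',d);print(np.round(d['eef_pos'],1),np.round(d['ee_rot'],3).tolist())
f=lambda L,z:[ray(c,(u/1.4-.14,v/1.4-.14),z) for u,v in L]
o,th=rigid([(-85,-62.5),(-85,62.5),(150,62.5),(150,-62.5)],f([(312,143),(480,147),(462,427),(320,424)],50))
rigid([(-47.5,-26),(-47.5,26),(47.5,26),(47.5,-26)],f([(361,197),(431,198),(427,320),(359,319)],70))
rigid([(0,0),(92,0)],[f([(391,425)],81)[0],f([(403,330)],116)[0]])
nt=f([(314,226),(318,286),(474,229),(470,289)],50);print('notch',[np.round((p[0]+1j*p[1]-o)*np.exp(-1j*th),1) for p in nt])
print('bay2 liner',np.round(f([(52,239),(72,347)],8),1))
```

```text
[542.8 200.7 230.9] [[-0.981, 0.194, -0.001], [0.194, 0.981, -0.001], [0.0, -0.001, -1.0]]
origin 535.0 205.4 yaw -12.2 res [0.5 1.2 0.5 0.9]
origin 533.4 205.9 yaw -12.37 res [2.2 1.8 1.8 1.6]
origin 660.5 178.1 yaw 163.94 res [0.8 0.8]
notch [np.complex128(-24.3-62.5j), np.complex128(23.5-60.7j), np.complex128(-24.1+61.4j), np.complex128(23.8+61.6j)]
bay2 liner [[ 466.8  -88.3    8. ]
 [ 566.4 -111.1    8. ]]
```

```bash
python3 -m creep '[[[-0.014,0.0042,0],0],[[-0.014,0.0042,0],0],[[0,0,0],5],[[0,0,0.035],0],[[0,0,0.035],0],[[0,0,0],0],[[0,0,0],0]]' 0.5
python3 - <<'E'
from h import *
o=bot.get_obs();print(o['eef_pos'],o['opening'],np.degrees(np.arctan2(o['ee_rot'][1,0],o['ee_rot'][0,0])))
cv2.imwrite('pics/kn.png',bot.grab_frame('wrist')[:,:,::-1])
E
```

```text
t: 5.0
eef_pos: [571.9, 201.1, 161.0]
ee_rot: [[-0.959, 0.283, -0.002], [0.283, 0.959, -0.001], [0.002, -0.001, -1.0]]
force: [0.1, -0.1, 0.3]
opening: 42.6
gripper_force: 0.0
[571.93888762 201.08262726 161.0333658 ] 42.62267761546706 163.57452462769737
```

View pics/kn.png

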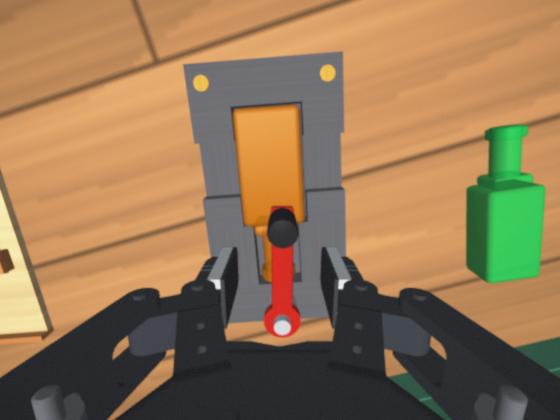

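The bar is centred between the fingers: knob at (283,228), pivot at (282,320). I'll go down to straddle the knob, then swing it.

```bash
python3 -m creep '[[[0,0.002,0.025],0],[[0,0,0.025],0],[[0,0,0.020],0],[[0,0,0],0]]'
python3 -m creep '[[[-0.0009,0.0128,0],8],[[-0.0009,0.0128,0],8],[[-0.0009,0.0128,0],8],[[-0.0009,0.0128,0],8],[[-0.0009,0.0128,0],8]]'
python3 -m creep '[[[-0.0009,0.0128,0],8],[[-0.0009,0.0128,0],8],[[-0.0009,0.0128,0],8],[[-0.0009,0.0128,0],8],[[-0.0009,0.0128,0],8],[[0,0,0],0],[[0,0,0],0]]'
```

```text
t: 5.45
eef_pos: [572.1, 204.0, 90.6]
ee_rot: [[-0.96, 0.281, -0.002], [0.281, 0.96, -0.001], [0.002, -0.001, -1.0]]
force: [1.7, -0.2, -0.6]
opening: 43.0
gripper_force: 0.0
t: 5.95
eef_pos: [612.1, 255.7, 94.8]
ee_rot: [[-0.55, 0.835, 0.004], [0.835, 0.55, 0.0], [-0.002, 0.004, -1.0]]
force: [0.1, -1.5, -0.1]
opening: 42.9
gripper_force: 0.5
t: 6.65
eef_pos: [672.5, 270.3, 93.7]
ee_rot: [[0.107, 0.994, 0.003], [0.994, -0.107, 0.001], [0.001, 0.003, -1.0]]
force: [-1.1, 0.2, -0.2]
opening: 42.6
gripper_force: 0.0
```

```bash
python3 -m creep '[[[0,-0.007,0],0],[[0,0,-0.020],0],[[0,0,-0.040],0],[[0,0,-0.040],0],[[0,0,-0.040],-8.4],[[0,0,0],-8.4],[[0,0,0],-8.4],[[0,0,0],-8.4],[[0,0,0],-8.4],[[0,0,0],-8.4]]' 1
python3 -m creep '[[[0,0,0],-8.4],[[0,0,0],-8.4],[[0,0,0],-8.4],[[0,0,0],-8.4],[[0,0,0],0],[[0,0,0],0]]'
```

```text
t: 7.65
eef_pos: [663.0, 271.1, 231.7]
ee_rot: [[-0.702, 0.712, -0.0], [0.712, 0.702, 0.0], [0.0, -0.0, -1.0]]
force: [0.2, -0.1, -0.4]
opening: 85.6
gripper_force: 0.0
t: 8.25
eef_pos: [663.5, 271.0, 231.6]
ee_rot: [[-0.977, 0.215, -0.0], [0.215, 0.977, 0.0], [0.0, -0.0, -1.0]]
force: [-0.6, 0.0, -0.6]
opening: 85.3
gripper_force: 0.0
```

```bash
python3 -m creep '[[[0.0373,-0.0306,0],0],[[0.0373,-0.0306,0],0],[[0.0373,-0.0306,0],0],[[0,0,0.045],0],[[0,0,0.045],0],[[0,0,0],0],[[0,0,0],0]]'
python3 - <<'E'
from h import *
import json
o=bot.get_obs();json.dump({k:np.array(o[k]).tolist() for k in('eef_pos','ee_rot')},open('fl.json','w'))
cv2.imwrite('pics/fl.png',cv2.resize(bot.grab_frame('wrist')[:,:,::-1],None,fx=1.4,fy=1.4,interpolation=cv2.INTER_CUBIC))
E
```

```text
t: 8.95
eef_pos: [534.8, 205.0, 141.2]
ee_rot: [[-0.977, 0.214, -0.002], [0.214, 0.977, -0.0], [0.002, -0.001, -1.0]]
force: [1.1, -0.2, 0.4]
opening: 85.5
gripper_force: 0.0
```

View pics/fl.png

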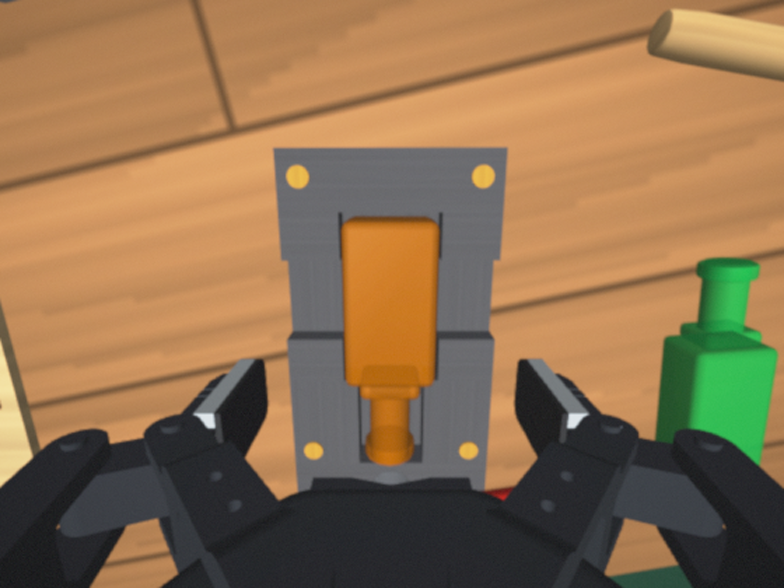

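Run:
```python
from h import *
import json
d=json.load(open('fl.json'));c=cam('wrist',d)
f=lambda L,z:[ray(c,(u/1.4-.14,v/1.4-.14),z) for u,v in L]
rigid([(-85,-62.5),(-85,62.5),(-24,62.5),(-24,-62.5),(24,-62.5),(24,62.5)],f([(274,148),(507,148),(501,260),(281,260),(289,338),(494,336)],50))
rigid([(-47.5,-26),(-47.5,26),(47.5,26),(47.5,-26)],f([(342,218),(439,218),(436,385),(345,385)],70))
```

```text
origin 535.0 205.7 yaw -12.13 res [0.6 1.1 0.5 0.3 1.1 1.6]
origin 532.7 205.9 yaw -12.36 res [1.5 1.5 0.8 0.8]
```

```bash
python3 -m creep '[[[0.001,0.0005,0.035],0],[[0,0,0.035],0],[[0,0,0.020],0],[[0,0,0.011],0],[[0,0,0],0]]'
python3 -m creep '[[[0,0,0],0],[[0,0,0],0],[[0,0,0],0],[[0,0,0],0],[[0,0,0],0],[[0,0,0],0],[[0,0,0],0],[[0,0,0],0]]' 0 40
```

```text
t: 9.5
eef_pos: [535.3, 206.0, 40.7]
ee_rot: [[-0.977, 0.213, 0.001], [0.213, 0.977, 0.0], [-0.001, 0.0, -1.0]]
force: [-0.2, -0.0, -1.0]
opening: 85.5
gripper_force: 0.0
t: 10.3
eef_pos: [536.4, 205.8, 42.6]
ee_rot: [[-0.977, 0.213, 0.004], [0.213, 0.977, 0.0], [-0.004, 0.001, -1.0]]
force: [-0.3, -1.7, 6.5]
opening: 51.4
gripper_force: 44.5
```

```bash
python3 -m creep '[[[0,0,-0.005],0],[[0,0,-0.015],0],[[0,0,-0.025],0],[[0,0,-0.035],0],[[0,0,-0.04],0],[[0,0,-0.04],0],[[0,0,-0.03],0],[[0,0,0],0],[[0,0,0],0]]'
python3 - <<'E'
from h import *
import json
o=bot.get_obs();json.dump({k:np.array(o[k]).tolist() for k in('eef_pos','ee_rot')},open('hd.json','w'))
a=cv2.resize(bot.grab_frame('wrist')[:,:,::-1],None,fx=.7,fy=.7);b=cv2.resize(bot.grab_frame('scene')[130:290,230:400,::-1],(392,294))
cv2.imwrite('pics/hd.png',np.hstack([a,b]))
E
```

```text
t: 11.2
eef_pos: [534.0, 205.8, 230.6]
ee_rot: [[-0.977, 0.213, 0.0], [0.213, 0.977, 0.0], [-0.0, 0.0, -1.0]]
force: [-0.4, -0.4, -3.7]
opening: 51.0
gripper_force: 44.4
```

View pics/hd.png

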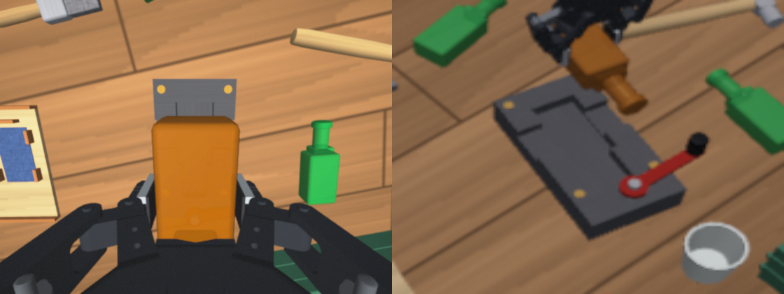

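```bash
python3 -m creep '[[[-0.014,-0.0315,0],0],[[-0.014,-0.0315,0],0],[[-0.014,-0.0315,0],0],[[-0.014,-0.0315,0],0],[[-0.014,-0.0315,0],0],[[-0.014,-0.0315,0],0],[[0,0,0],0],[[0,0,0],0],[[0,0,0],0]]'
python3 - <<'E'
from h import *
import json
o=bot.get_obs();json.dump({k:np.array(o[k]).tolist() for k in('eef_pos','ee_rot')},open('by.json','w'))
a=bot.grab_frame('wrist')[:,:,::-1];cv2.imwrite('pics/byfull.png',a)
cv2.imwrite('pics/by.png',cv2.resize(a[60:340,20:300],(600,600),interpolation=cv2.INTER_CUBIC))
E
```

```text
t: 12.2
eef_pos: [575.1, 4.0, 228.4]
ee_rot: [[-0.977, 0.212, -0.004], [0.212, 0.977, 0.001], [0.004, 0.0, -1.0]]
force: [-0.7, 0.0, -3.6]
opening: 51.1
gripper_force: 44.3
```

View pics/by.png

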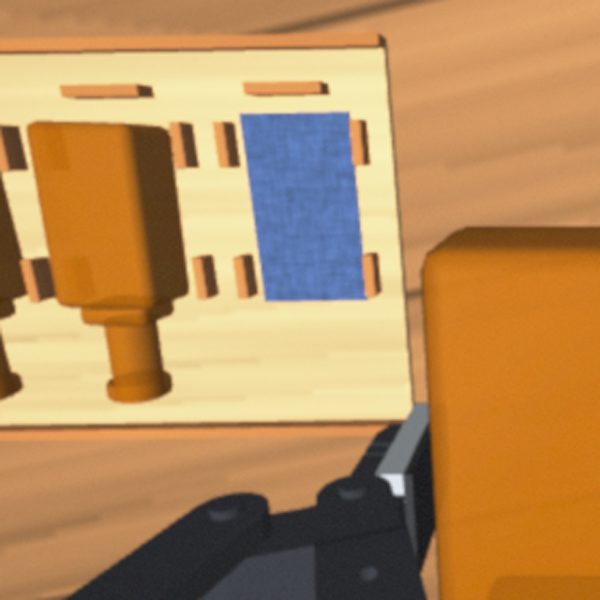

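Run:
```python
from h import *
import json
d=json.load(open('by.json'));c=cam('wrist',d)
s=600/280
f=lambda L,z:[ray(c,(20+(u+.5)/s-.5,60+(v+.5)/s-.5),z) for u,v in L]
for zt in(14,22):
    loc=[(-24,-33),(48,-33),(-48,33),(24,33),(48,33),(-48,-39),(24,-39)]
    o,th=rigid(loc,f([(238,166),(257,297)],8)+f([(350,121),(362,253),(366,296),(215,123),(234,256)],zt))
    L=lambda P:[np.round((p[0]+1j*p[1]-o)*np.exp(-1j*th),1) for p in P]
    print('liner',L(f([(241,114),(348,112),(367,299),(265,301)],8)))
    print('floor corners',L(f([(386,48),(413,421)],8)))
    print('stop',L(f([(243,94),(322,93),(62,97),(142,96)],zt)))
    print('flask',L(f([(28,123),(123,123),(150,308),(57,304)],48)))
```

```text
origin 511.3 -127.7 yaw -11.39 res [1.3 1.3 0.4 0.6 0.3 0.2 0.6]
liner [np.complex128(-52.7-27.4j), np.complex128(-52.8+30.9j), np.complex128(51.4+31.6j), np.complex128(51.7-28.4j)]
floor corners [np.complex128(-84.7+54.3j), np.complex128(129+52.9j)]
stop [np.complex128(-62.3-22.1j), np.complex128(-62.2+19.9j), np.complex128(-62.3-118.5j), np.complex128(-62.2-75.9j)]
flask [np.complex128(-47.5-112.7j), np.complex128(-46.8-66.5j), np.complex128(45.6-70.2j), np.complex128(42.7-118.4j)]
origin 511.3 -125.4 yaw -11.44 res [2.4 2.6 1.2 1.4 1.  1.9 1.5]
liner [np.complex128(-52.2-29.7j), np.complex128(-52.4+28.6j), np.complex128(51.9+29.4j), np.complex128(52.2-30.5j)]
floor corners [np.complex128(-84.3+52j), np.complex128(129.4+50.8j)]
stop [np.complex128(-61.1-20.7j), np.complex128(-61+20.4j), np.complex128(-61-114.9j), np.complex128(-60.9-73.3j)]
flask [np.complex128(-46.9-115j), np.complex128(-46.3-68.8j), np.complex128(46.1-72.4j), np.complex128(43.3-120.6j)]
```

```bash
python3 -m creep '[[[0,0,0],-0.8],[[0.009,-0.035,0],0],[[0.009,-0.035,0],0],[[0.009,-0.035,0],0],[[0.009,-0.035,0],0],[[0,0,0.04],0],[[0,0,0.04],0],[[0,0,0.04],0],[[0,0,0.03],0],[[0,0,0],0]]'
python3 -m creep '[[[0,0,0],0],[[0,0,0],0]]'
```

```text
t: 13.25
eef_pos: [508.7, -124.2, 75.5]
ee_rot: [[-0.98, 0.198, -0.011], [0.198, 0.98, 0.005], [0.011, 0.002, -1.0]]
force: [-1.4, 0.2, -4.7]
opening: 51.2
gripper_force: 44.2
t: 13.45
eef_pos: [515.4, -127.4, 82.8]
ee_rot: [[-0.98, 0.198, 0.005], [0.198, 0.98, -0.002], [-0.005, -0.001, -1.0]]
force: [0.1, -0.4, -2.1]
opening: 51.2
gripper_force: 44.3
```

```bash
python3 -m creep '[[[0,0,0],0],[[0,0,0],0],[[0,0,0],0],[[0,0,0],0]]'; python3 -m creep '[[[0,0,0],0]]'|head -2
```

```text
t: 13.85
eef_pos: [513.4, -127.0, 80.8]
ee_rot: [[-0.98, 0.199, 0.001], [0.199, 0.98, -0.0], [-0.001, -0.0, -1.0]]
force: [0.3, 0.3, -4.0]
opening: 51.0
gripper_force: 44.3
t: 13.95
eef_pos: [513.1, -126.9, 80.4]
```

```bash
python3 -m creep '[[[0.0015,0.001,0.01],0],[[0,0,0.015],0],[[0,0,0.015],0],[[0,0,0.01],0],[[0,0,0.004],0],[[0,0,0],0],[[0,0,0],0],[[0,0,0],0]]'
python3 -m creep '[[[0,0,0.001],0],[[0,0,0.001],0],[[0,0,0.001],0],[[0,0,0],0],[[0,0,0],0]]'
```

```text
t: 14.75
eef_pos: [512.7, -125.9, 27.1]
ee_rot: [[-0.98, 0.199, 0.002], [0.199, 0.98, -0.001], [-0.002, -0.0, -1.0]]
force: [-0.6, -0.2, -3.4]
opening: 51.2
gripper_force: 44.4
t: 15.25
eef_pos: [511.8, -125.5, 23.2]
ee_rot: [[-0.98, 0.199, -0.0], [0.199, 0.98, 0.0], [0.0, 0.0, -1.0]]
force: [-0.9, -0.5, -3.0]
opening: 51.7
gripper_force: 44.4
```

```bash
python3 -m creep '[[[0,0,0.001],0],[[0,0,0.001],0],[[0,0,0],0],[[0,0,0],0]]'
python3 -m creep '[[[0,0,0.001],0],[[0,0,0],0],[[0,0,0],0]]'
```

```text
t: 15.65
eef_pos: [511.8, -125.6, 21.2]
ee_rot: [[-0.98, 0.199, -0.0], [0.199, 0.98, 0.0], [0.0, 0.0, -1.0]]
force: [-0.5, -0.4, -3.1]
opening: 51.4
gripper_force: 44.4
t: 15.95
eef_pos: [512.0, -125.6, 20.6]
ee_rot: [[-0.98, 0.199, 0.0], [0.199, 0.98, -0.0], [-0.0, -0.0, -1.0]]
force: [-1.6, 1.0, 0.6]
opening: 51.3
gripper_force: 44.7
```

```bash
python3 -m creep '[[[0,0,0.0005],0],[[0,0,0],0],[[0,0,0],0]]' 
python3 -m creep '[[[0,0,0],0],[[0,0,0],0],[[0,0,0],0],[[0,0,0],0],[[0,0,0],0]]' 0.88
python3 -m creep '[[[0,0,-0.015],0],[[0,0,-0.03],0],[[0,0,-0.04],0],[[0,0,-0.04],0],[[0,0,-0.04],0],[[0.03,0,-0.03],0],[[0.03,0,0],0],[[0,0,0],0],[[0,0,0],0],[[0,0,0],0]]'
python3 - <<'E'
from h import *
import json
o=bot.get_obs();json.dump({k:np.array(o[k]).tolist() for k in('eef_pos','ee_rot')},open('fin.json','w'))
a=bot.grab_frame('wrist')[:,:,::-1];b=bot.grab_frame('scene')[130:370,95:415,::-1]
cv2.imwrite('pics/fin.png',np.hstack([cv2.resize(a,(400,300)),cv2.resize(b,(400,300))]))
E
```

```text
t: 16.25
eef_pos: [512.0, -125.7, 20.6]
ee_rot: [[-0.98, 0.199, 0.0], [0.199, 0.98, -0.0], [-0.0, -0.0, -1.0]]
force: [-3.1, 0.7, 5.6]
opening: 51.1
gripper_force: 45.5
t: 16.75
eef_pos: [512.0, -125.6, 19.7]
ee_rot: [[-0.98, 0.199, 0.0], [0.199, 0.98, -0.0], [-0.0, -0.0, -1.0]]
force: [-0.1, -0.2, -0.2]
opening: 75.2
gripper_force: 0.0
t: 17.75
eef_pos: [453.6, -113.8, 214.5]
ee_rot: [[-0.98, 0.199, 0.0], [0.199, 0.98, 0.0], [-0.0, 0.0, -1.0]]
force: [0.4, 0.2, -0.8]
opening: 75.2
gripper_force: 0.0
```

View pics/fin.png

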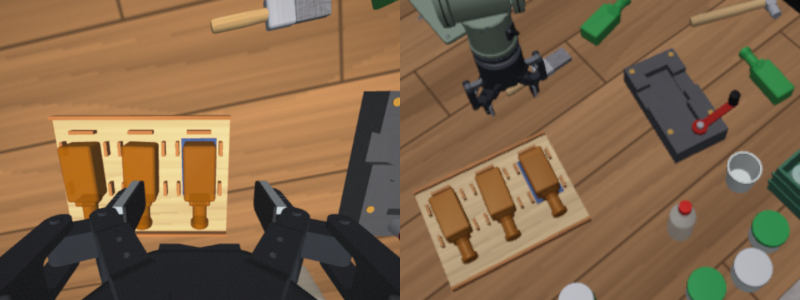

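The flask lies flat between the rails of the third bay (wrist view, about (200,185)), level with its neighbours. The bar is aside at (718,112), and the robot touches nothing.

```bash
python3 -c "
from station import bot
print(bot.job_done())"
```

```text
the job is handed in; nothing more can be done
None
```

I swung the bar aside, laid the flask flat in the empty bay with its neck matching the other two, and handed the job in at about 18 s; the final pictures look right, but no verdict was returned.

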